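# Open the wide haberdashery case

## Robot

A 7-joint arm with a two-finger parallel gripper is mounted at the origin on the work surface. World frame = base frame: x ahead of the robot, y to its left, z up, the work surface at z = 0. Lengths are in mm, angles in rad, forces in N, time in s.
With the tool pointing down it reaches from about 425 to 875 mm from the base axis. Payload 8.4 kg.
Tool frame: the origin (TCP) lies at the very end of the fingers, on their centre line; the grasp point (between the pads) lies 19 mm behind it (grasp_offset is the distance from the TCP to the grasp point, in mm); x points along the fingers, y is the direction in which the jaws open and shut, and the axes are right-handed (so a half turn about x gives the same grasp; the last joint's range is limited). The gripper opens to 87 mm and grips with 3 to 60 N. Pads are 19 mm wide; open, the fingers measure 117 mm over their backs; the gripper's body (75 mm by 190 mm) begins 51 mm behind the grasp point.
Start: joints at [-1.407, 0.333, 0.04, 1.465, -0.013, 1.343, -0.059], TCP at [168.863, 627.653, 222.546] pointing down, gripper open.
Joint ranges: [-2.58, 2.58], [-0.38, 2.09], [-1.3, 1.39], [0.25, 2.4], [-1.5, 4.64], [0.08, 2.09], [-2.65, 2.65]. Speed limits (rad/s): [2.22, 2.22, 2.79, 2.79, 3.14, 3.14, 3.14].

## Interface

Orientations are given as a rotation vector (axis times angle).
In Python, from plant import * gives the robot as it stands. The module is installed in compiled form; this text tells all that it offers.
- The arm moves only by the tool move_arm, never from a script. Its argument "commands" is a list of rows, each a list of 3 entries, a list of its own where there are three numbers: the shift along the world's x, y, z in units of 30 mm (1.0 is 30 mm), then the turn, a rotation vector about the world's x, y, z in units of 6 degrees (1.0 is 6 degrees), then the closure, from 0 (fully open) to 1 (shut). In form: [[[dx, dy, dz], [wx, wy, wz], jaw], ...]. A call has 1 to 5 rows; each row shifts and turns the commanded pose from where the row before left it; what a row does not reach is not made up. A row lasts 1/12 s, in which the tool goes at most 41.7 mm and 7.16 degrees, less where a joint would pass 70% of its speed; a pose out of reach is approached as far as the arm can. A call is refused whole if a number of a shift passes 1 or a number of a turn 1, either way. A call with a gripper value outside its range is refused whole. The fingers move at their own pace and stop on an object; "grip_force" is the grip in N (left out, the last holds). Time passes only in rows, so rows that do not move let the fingers close. It gives the time, the measured TCP pose, the force and the opening at its end, in the units of the state.
- sense(): the state, without advancing time (a new reading comes with each control period).
- snapshot(name): name is "scene" or "top" or "wrist"; returns (picture, depth): 420x560x3 uint8, blue, green, red; 420x560 float32, mm along the optical axis (not along the pixel's ray), 0 where there is no reading.
- calibration(name): a dict with "vfov" (degrees; the focal length in pixels is half the picture's height over the tangent of half this angle, whatever the lens; pixels are square), "cx", "cy" (the principal point, pixels), "xyz" and "orientation" of the camera in the world. Camera axes: x right, y down, z forward; pixel columns grow to the right and rows downward; lengths in mm; the calibration is good to about 2 mm. The wrist camera is an equidistant fisheye: a pixel r from the principal point sees the ray r / f radians off the axis. A picture is of the moment at which its call begins: read the wrist's pose just before it. calibration takes no time and is no camera call; for the wrist camera it gives the pose at the moment of the call.
- close_job(): hands the job in, once; it reports no verdict.
The state is a dict: "t": time; "qpos": joint angles; "joint_vel": joint speeds; "joint_efforts": joint torques, N m; "tcp_pos": TCP position; "tool_rot": TCP orientation; "contact_force": force on the tool from outside, world axes, zero at the start; "ft_torque": the same for the moment, N m; "finger_gap": opening from 0.0 (shut) to 1.0 (fully open).
Only numpy, scipy, OpenCV 4.12 (cv2) and the standard library are available. Lean on these libraries where they do the work, as an engineer would, in place of code of your own. Each camera call takes 0.05 s, during which the arm holds its last target.

## Task

Two sprung-lid cases stand on the craft table. On the wider one only, press down the metal release tab at its front so that the lid springs up, then push the lid over backwards until it is fully open and stays there by itself, and move clear. Only touch and push, pick nothing up; leave the narrow case shut and the other things where they are.

Things in the scene. Friction and masses are not known exactly. Their poses are not given: they have to be found in the camera images.
- wide_case: the wide case: open white plastic box fixed to the table, 100 mm deep (its x) by 150 mm wide (its y), rim 50 mm above the table, under a 5 mm grey lid (top of the shut lid 55.5 mm). Origin: centre of its underside on the table. Its +x points away from the robot side to the hinge; the release tab is on its -x side, facing roughly towards the robot
- wide_lid (a joint): angle of the wide case's lid (85 g), rad: 0 shut and latched, grows as it lifts about the hinge on the far (+x) rim. Once released a spring plunger lifts it to about 0.45, where it rests; from there it must be pushed (1 to 2 N at the front edge). Let go before upright (1.57) it falls back to 0.45, well past upright it sinks open by its own weight to its stop at 1.95
- wide_tab (a joint): angle of the wide case's release tab, rad: 0 at rest, grows as it is pressed down, stop 0.32; lid freed at about 0.19; springs back when let go. About 5 N at the press point frees it, 7 N takes it to its stop. At its case side, 25 mm from the press point, a 20 mm wide steel catch stands up to 60 mm above the table and hooks over the lid's lip; pressing tips it up to 8 mm towards the press point
- wide_tab_press (a point): where to press the wide case's tab, straight down: on the top face of a flat steel paddle 44 mm long (case x) by 40 mm wide, 38 mm above the table at rest, on the case's centre line, 88 mm to -x of the case's centre, 38 mm in front of its front wall, 18 mm from the paddle's free end; moves with the tab (9 mm down at the stop)
- wide_lid_edge (a point): middle of the front edge of the wide case's lid, at the outer end of a 24 mm wide lip that stands 6 mm out of the edge; 104 mm from the hinge axis; moves with the lid. Shut it is 53 mm above the table, sprung up about 97 mm
- wide_lid_hinge (a point): on the hinge axis of the wide case's lid, mid-width: 48 mm to +x of the case's centre, 52.5 mm above the table; the axis lies along the case's y
- narrow_case: the narrow case: the same make, 100 mm deep but only 85 mm wide, with its own lid and an identical tab at its front; must stay shut. Origin and axes as on the wide case; the cases may stand either way round, left or right
- narrow_lid (a joint): angle of the narrow case's lid, rad, 0 shut and latched, grows as it lifts
- spool: yellow thread spool, 32 mm across, 50 mm tall, standing between the two cases; origin at its underside centre; loose, to be left alone
- spool2: red thread spool, 32 mm across, 50 mm tall, standing; origin at its underside centre; loose, to be left alone
- phone: mobile phone lying flat, 150 x 73 x 9 mm; origin at its underside centre; loose, to be left alone
- scissors: scissors lying flat, about 170 mm long, 10 mm high, grey handles; origin near the pivot; loose, to be left alone
- keyring: steel key ring lying flat, 32 mm across, 4 mm high; origin at its underside centre; loose, to be left alone
- button_jar: glass jar with a metal cap, 64 mm across, 75 mm tall; origin at its underside centre; loose, to be left alone
- mug: white mug, 80 mm across, 92 mm tall; origin at its underside centre; loose, to be left alone

How it is judged:
By the outcome, as a careful person would: the job done as asked, in the order asked, and still so for the second after the job is handed in, with the robot touching nothing.
It also fails if it takes over 42 s, if anything falls off the work surface, if the arm or the gripper's body presses on something with over 40 N, if the wrist force passes 120 N, or if a joint passes its speed limit or range.

## Working session

There is one attempt and no reset: what is moved stays moved. The work goes in short steps, Python scripts to look and compute and a tool call to move; the robot and the scene stay as the last step left them, time stands still between calls to the robot, and variables do not carry over. Pictures are saved under pics/ and viewed, and the job is handed in when it is done.

Besides the shell and the picture viewer there is one more tool, called after "Request:" by a JSON object that holds its "api" and its "payload". move_arm: Moves the arm, as the interface text tells. Its arguments: {"type":"object","properties":{"commands":{"type":"array"},"grip_force":{"type":"number"}},"required":["commands"]}

```bash
mkdir -p pics; python3 - <<'E'
from plant import *
import cv2,numpy as np
print(sense())
for n in ["scene","top"]:
    p,d=snapshot(n); cv2.imwrite(f"pics/{n}1.png",p); np.save(f"pics/{n}1.npy",d); c=calibration(n); print(n,c)
E
```

```text
{'t': 0.0, 'qpos': array([-1.40723219,  0.33391228,  0.03984164,  1.46627774, -0.01340121,
        1.34328226, -0.05849117]), 'joint_vel': array([ 0.00019601,  0.00225838, -0.00087137, -0.001608  ,  0.00081678,
       -0.00024822, -0.00060141]), 'joint_efforts': array([ 1.14754680e-04, -6.56349492e+01,  1.33492392e+00, -4.03819585e+01,
       -6.00044243e-02,  4.45974560e-02,  1.59991582e-04]), 'tcp_pos': array([168.72531245, 627.23490792, 221.6547678 ]), 'tool_rot': array([ 0.20498595,  1.56105161, -0.20752093]), 'contact_force': array([-0.10461975, -0.27116609, -0.18299767]), 'ft_torque': array([ 0.01210477,  0.01289372, -0.03557061]), 'finger_gap': 0.9989363707414776}
scene {'vfov': 52.84202504582649, 'cx': 272.1518307959715, 'cy': 206.8888742109786, 'xyz': array([1368.02700793, -323.81917227,  746.42847465]), 'orientation': array([-1.98055915, -1.23058279,  0.61177974])}
top {'vfov': 51.39354152423842, 'cx': 279.43257725228796, 'cy': 200.74594061128477, 'xyz': array([ 549.62936737,    6.22320104, 1056.82949401]), 'orientation': array([-2.17452798,  2.19884079, -0.07403185])}
```

View pics/scene1.png

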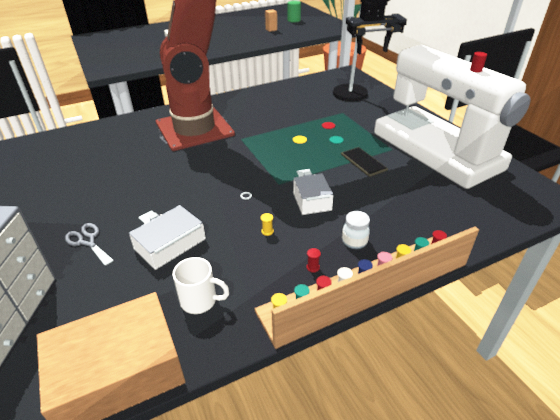

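View pics/top1.png

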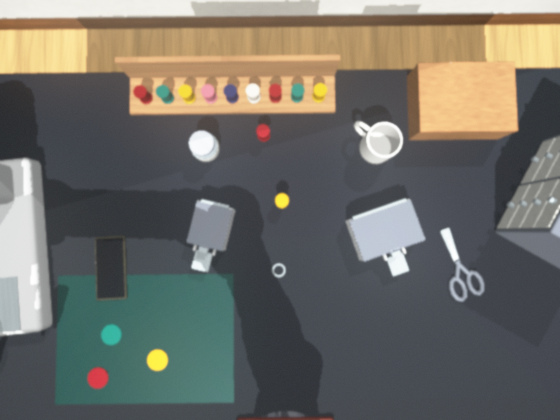

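The top view shows the wide case's lid at about (385,230) with its tab at (397,262). The narrow case is at (211,226), and image right is −y. Next I'll measure.

```bash
cat > h.py <<'E'
import cv2,numpy as np
from scipy.spatial.transform import Rotation as R
def cloud(d,c):
    h,w=d.shape; f=h/2/np.tan(np.radians(c["vfov"])/2)
    v,u=np.mgrid[:h,:w]
    P=np.stack([(u-c["cx"])/f*d,(v-c["cy"])/f*d,d],-1)
    return P@R.from_rotvec(c["orientation"]).as_matrix().T+c["xyz"]
E
python3 - <<'E'
from plant import *
from h import *
p=cv2.imread("pics/top1.png");d=np.load("pics/top1.npy");W=cloud(d,calibration("top"))
print("table z",np.median(W[300:330,300:340,2]))
def rep(n,u0,u1,v0,v1,z0,z1):
    m=np.zeros(d.shape,bool);m[v0:v1,u0:u1]=True;m&=(W[...,2]>z0)&(W[...,2]<z1)
    q=W[m]; r=cv2.minAreaRect(q[:,:2].astype(np.float32)); print(n,m.sum(),np.round(q.mean(0),1),r, "medz",np.median(q[:,2]))
rep("widelid",340,430,190,270,49,75)
rep("widetab",380,415,245,285,30,46)
rep("narrowlid",180,240,190,260,49,75)
rep("narrowtab",185,220,245,280,30,46)
rep("mug",355,410,115,170,40,110)
rep("spool",270,295,185,215,30,60)
rep("jar",185,225,125,165,40,90)
rep("box",405,525,55,145,30,300)
rep("drawers",490,560,130,240,30,300)
rep("rack",100,350,50,120,20,300)
print(np.round(W[248:290:3,398],0))
E
python3 - <<'E'
import cv2
p=cv2.imread("pics/top1.png")
cv2.imwrite("pics/crop1.png",cv2.resize(p[180:300,330:490],None,fx=5,fy=5,interpolation=cv2.INTER_CUBIC))
E
```

```text
table z 0.13561603340906458
widelid 3041 [ 550.2 -238.2   55.6] ((546.1728515625, -240.35577392578125), (116.77877807617188, 151.14309692382812), 18.588871002197266) medz 55.61415986581801
widetab 346 [ 471.2 -265.5   38.1] ((474.103759765625, -264.8421325683594), (52.04869079589844, 50.0428581237793), 19.675514221191406) medz 38.059649541584065
narrowlid 1738 [563.9 167.4  55.8] ((560.0137329101562, 168.6353759765625), (85.43070983886719, 118.1275863647461), 75.62562561035156) medz 55.73743756410312
narrowtab 344 [484.1 187.5  38.2] ((487.3759765625, 186.2379150390625), (50.63410949707031, 53.95037078857422), 78.05184173583984) medz 38.176203210050744
mug 700 [ 755.7 -225.6   73.4] ((753.208251953125, -216.51504516601562), (104.7517318725586, 79.81050109863281), 79.71395111083984) medz 76.14474048579484
spool 148 [621.    1.3  49.7] ((621.091064453125, 1.3208045959472656), (29.692975997924805, 29.51397705078125), 44.54214859008789) medz 49.67615906603794
jar 611 [748.2 180.2  69.2] ((749.461669921875, 181.93331909179688), (60.7569694519043, 57.56162643432617), 87.76463317871094) medz 74.20475441804433
box 7762 [ 842.3 -412.7   85.6] ((848.5523071289062, -420.12841796875), (162.2602081298828, 222.24990844726562), 0.03552757576107979) medz 89.2904341562164
drawers 3971 [ 617.5 -549.1  115.5] ((645.6463623046875, -551.7120971679688), (173.3328857421875, 244.51983642578125), 87.82576751708984) medz 106.60893956270195
rack 6056 [913.1 120.3  72.8] ((900.57568359375, 118.81268310546875), (79.80436706542969, 499.94287109375), 0.015858132392168045) medz 64.12002832196771
[[ 507. -263.   56.]
 [ 500. -262.   59.]
 [ 493. -262.   60.]
 [ 485. -268.   37.]
 [ 478. -267.   38.]
 [ 471. -268.   34.]
 [ 465. -266.   39.]
 [ 458. -267.   38.]
 [ 451. -267.   37.]
 [ 440. -277.   -1.]
 [ 433. -276.   -0.]
 [ 426. -276.   -0.]
 [ 418. -276.   -1.]
 [ 411. -275.    0.]]
```

View pics/crop1.png

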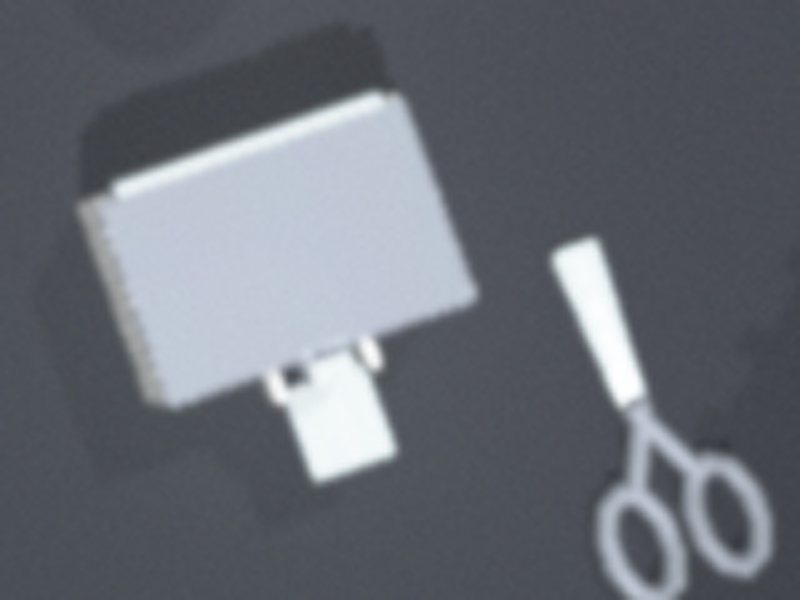

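```bash
python3 - <<'E'
from plant import *
from h import *
W=cloud(np.load("pics/scene1.npy"),calibration("scene"))
T=cloud(np.load("pics/top1.npy"),calibration("top"))
q=W[45:180,372:530].reshape(-1,3); q=q[(q[:,2]>30)&(q[:,1]<900)&(q[:,0]>200)&(q[:,0]<900)]
print("machine",q.min(0),q.max(0),np.percentile(q,[1,99],axis=0).round())
q=T[150:340,0:55].reshape(-1,3);q=q[q[:,2]>30];print(np.percentile(q,[1,99],axis=0).round())
q=W[:100,340:410].reshape(-1,3);q=q[(q[:,2]>20)&(q[:,0]>0)&(q[:,0]<500)&(q[:,2]<600)];print("stand?",np.percentile(q,[1,50,99],axis=0).round())
# refine wide case: fit lid
m=np.zeros(T.shape[:2],bool);m[190:275,335:435]=True
a=T[m&(T[...,2]>53)&(T[...,2]<57.5)][:,:2]
best=None
for yaw in np.radians(np.arange(15,24,.25)):
    X=np.array([np.cos(yaw),np.sin(yaw)]);Y=np.array([-X[1],X[0]])
    s=a@Y; w=np.percentile(s,99)-np.percentile(s,1)
    if best is None or w<best[0]: best=(w,yaw,(np.percentile(s,99)+np.percentile(s,1))/2,np.percentile(a@X,[.5,50,97,99.5]))
print(best,np.degrees(best[1]))
t=T[240:290,375:420].reshape(-1,3);t=t[(t[:,2]>34)&(t[:,2]<42)]
yaw=best[1];X=np.array([np.cos(yaw),np.sin(yaw)]);Y=np.array([-X[1],X[0]])
print("tab along",np.percentile(t[:,:2]@X,[1,50,99]),"across",np.percentile(t[:,:2]@Y,[2,50,98]), t[:,:2]@Y@np.ones(len(t))/len(t))
# orientation
r0=R.from_rotvec(sense()["tool_rot"]); print(r0.as_matrix().round(3))
for s in (1,-1):
    x=np.array([0,0,-1.]);y=np.array([*Y,0])*s;M=np.stack([x,y,np.cross(x,y)],1)
    print(s,np.degrees((R.from_matrix(M)*r0.inv()).as_rotvec()))
E
```

```text
machine [311.93620227 544.07945903  30.0020047 ] [736.29918571 771.58631394 336.5825742 ] [[343. 554.  33.]
 [731. 737. 318.]]
[[330. 547.  32.]
 [717. 642. 111.]]
stand? [[  3. 533.  37.]
 [191. 601. 307.]
 [402. 708. 395.]]
(np.float64(146.13742332035565), np.float64(0.34470252726888007), np.float64(-410.55504906995856), array([385.75943785, 438.71900006, 487.62925716, 490.70178345])) 19.75
tab along [331.03415398 351.9395301  377.82327584] across [-428.91970344 -408.54777971 -389.12698637] -408.77634630404617
[[-0.     0.26   0.966]
 [-0.001  0.966 -0.26 ]
 [-1.    -0.001  0.   ]]
1 [8.51717079e-02 1.01331154e-02 3.48083121e+01]
-1 [ 1.32490518e-02 -1.11362036e-01 -1.45191648e+02]
```

Request:
{"api": "move_arm", "payload": {"commands": [[[0.34,-1,0],[0,0,-1],1],[[0.34,-1,0],[0,0,-1],1],[[0.34,-1,0],[0,0,-1],1],[[0.34,-1,0],[0,0,-1],1],[[0.34,-1,0],[0,0,-1],1]], "grip_force": 20}}

```text
t: 0.52
tcp_pos: [220.1, 475.9, 222.0]
tool_rot: [0.618, 1.481, -0.619]
contact_force: [0.3, 0.7, 1.1]
finger_gap: 0.705
```

Request:
{"api": "move_arm", "payload": {"commands": [[[0.85,-0.78,0],[0,0,-1],1],[[0.85,-0.78,0],[0,0,-1],1],[[0.85,-0.78,0],[0,0,-1],1],[[0.85,-0.78,0],[0,0,-1],1]]}}

```text
t: 0.85
tcp_pos: [322.6, 382.6, 222.5]
tool_rot: [0.94, 1.359, -0.94]
contact_force: [1.2, 1.2, -0.3]
finger_gap: 0.401
```

Request:
{"api": "move_arm", "payload": {"commands": [[[0.75,-0.88,0],[0,0,-1],1],[[0.75,-0.88,0],[0,0,-1],1],[[0.75,-0.88,0],[0,0,-1],1],[[0.75,-0.88,0],[0,0,-1],1],[[0.75,-0.88,0],[0,0,-1],1]]}}

```text
t: 1.27
tcp_pos: [435.1, 250.4, 222.5]
tool_rot: [1.328, 1.128, -1.329]
contact_force: [0.6, 0.4, -0.6]
finger_gap: 0.04
```

Request:
{"api": "move_arm", "payload": {"commands": [[[0.4,-1,0],[0,0,-1],1],[[0.4,-1,0],[0,0,-1],1],[[0.4,-1,0],[0,0,-1],1],[[0.4,-1,0],[0,0,-1],1],[[0.3,-1,0],[0,0,-1],1]]}}

```text
t: 1.68
tcp_pos: [491.7, 100.4, 222.4]
tool_rot: [1.695, 0.802, -1.695]
contact_force: [0.2, 0.1, -0.0]
finger_gap: 0.005
```

Request:
{"api": "move_arm", "payload": {"commands": [[[0,-1,0],[0,0,-1],1],[[0,-1,0],[0,0,-1],1],[[0,-1,0],[0,0,-1],1],[[0,-1,0],[0,0,-1],1],[[0,-1,0],[0,0,-1],1]]}}

```text
t: 2.1
tcp_pos: [490.9, -49.4, 222.4]
tool_rot: [2.025, 0.369, -2.025]
contact_force: [-0.5, -0.1, 0.2]
finger_gap: 0.006
```

Request:
{"api": "move_arm", "payload": {"commands": [[[-0.1,-1,0],[0,0,-0.2],1],[[-0.1,-1,0],[0,0,0],1],[[-0.1,-1,0],[0,0,0],1],[[-0.15,-1,0],[0,0,0],1],[[-0.15,-1,0],[0,0,0],1]]}}

```text
t: 2.52
tcp_pos: [472.7, -199.3, 222.5]
tool_rot: [2.035, 0.354, -2.034]
contact_force: [0.4, -0.9, 0.6]
finger_gap: 0.002
```

Request:
{"api": "move_arm", "payload": {"commands": [[[-0.15,-1,-0.5],[0,0,0],1],[[-0.15,-1,-0.5],[0,0,0],1],[[0,-0.27,-1],[0,0,0],1],[[0,0,-1],[0,0,0],1],[[0,0,-0.5],[0,0,0],1]]}}

```text
t: 2.93
tcp_pos: [462.4, -266.3, 114.3]
tool_rot: [2.032, 0.353, -2.039]
contact_force: [-0.3, 0.9, 0.2]
finger_gap: 0.006
```

```bash
python3 - <<'E'
from plant import *
from h import *
s=sense();print(s["tcp_pos"],s["qpos"].round(2),s["contact_force"]);print(R.from_rotvec(s["tool_rot"]).as_matrix().round(3))
p,d=snapshot("top");cv2.imwrite("pics/top2.png",cv2.resize(p[150:300,320:520],None,fx=4,fy=4))
p,d=snapshot("scene");cv2.imwrite("pics/sc2.png",cv2.resize(p[100:310,40:320],None,fx=2.8,fy=2.8))
E
```

```text
[ 462.35552955 -266.30835596  114.32073434] [-0.38  0.27  0.95  1.91 -0.24  1.09 -0.56] [-0.28739211  0.9217423   0.18601172]
[[-0.004  0.336 -0.942]
 [ 0.001 -0.942 -0.336]
 [-1.    -0.002  0.003]]
```

View pics/sc2.png

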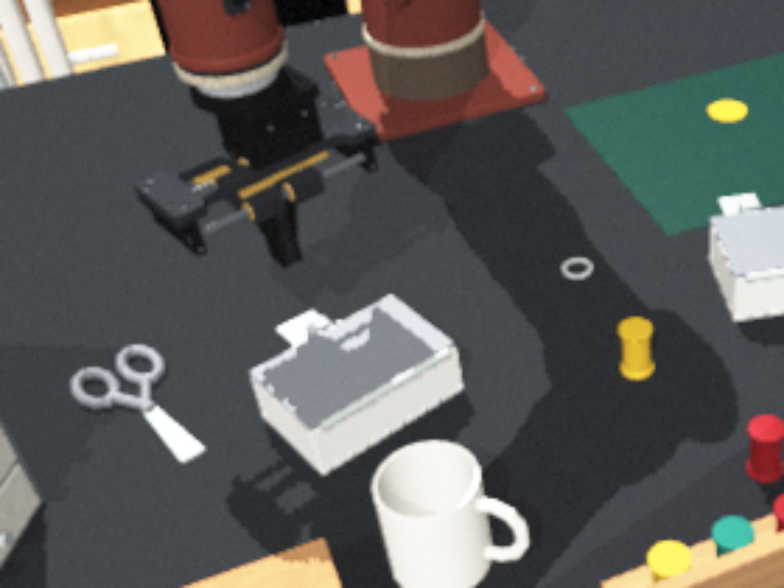

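The closed fingers are above the tab, tip at about (290,260) in the crop with the tab at (305,325) below it. Now I'll descend and press.

Request:
{"api": "move_arm", "payload": {"commands": [[[0.05,-0.04,-0.8],[0,0,0],1],[[0,0,-0.8],[0,0,0],1],[[0,0,-0.5],[0,0,0],1],[[0,0,-0.2],[0,0,0],1],[[0,0,0],[0,0,0],1]]}}

```text
t: 3.45
tcp_pos: [465.8, -267.0, 48.5]
tool_rot: [2.033, 0.355, -2.035]
contact_force: [-0.7, -0.7, -0.1]
finger_gap: 0.003
```

Request:
{"api": "move_arm", "payload": {"commands": [[[0,0,-0.1],[0,0,0],1],[[0,0,-0.1],[0,0,0],1],[[0,0,-0.1],[0,0,0],1],[[0,0,0],[0,0,0],1]]}}

```text
t: 3.78
tcp_pos: [466.1, -267.1, 39.7]
tool_rot: [2.035, 0.354, -2.034]
contact_force: [-0.0, -0.5, -0.3]
finger_gap: 0.007
```

Request:
{"api": "move_arm", "payload": {"commands": [[[-0.06,-0.03,-0.1],[0,0,0],1],[[0,0,-0.1],[0,0,0],1],[[0,0,-0.1],[0,0,0],1],[[0,0,0],[0,0,0],1]]}}

```text
t: 4.12
tcp_pos: [465.1, -268.3, 31.0]
tool_rot: [2.036, 0.354, -2.032]
contact_force: [-0.5, 2.0, 9.2]
finger_gap: 0.004
```

```bash
python3 - <<'E'
from plant import *
from h import *
s=sense();print(s["tcp_pos"],s["contact_force"])
p,d=snapshot("scene");cv2.imwrite("pics/sc3.png",cv2.resize(p[100:310,40:320],None,fx=2.8,fy=2.8))
E
```

```text
[ 465.12305499 -268.28812954   31.04367863] [-0.49960603  1.97488263  9.23348923]
```

View pics/sc3.png

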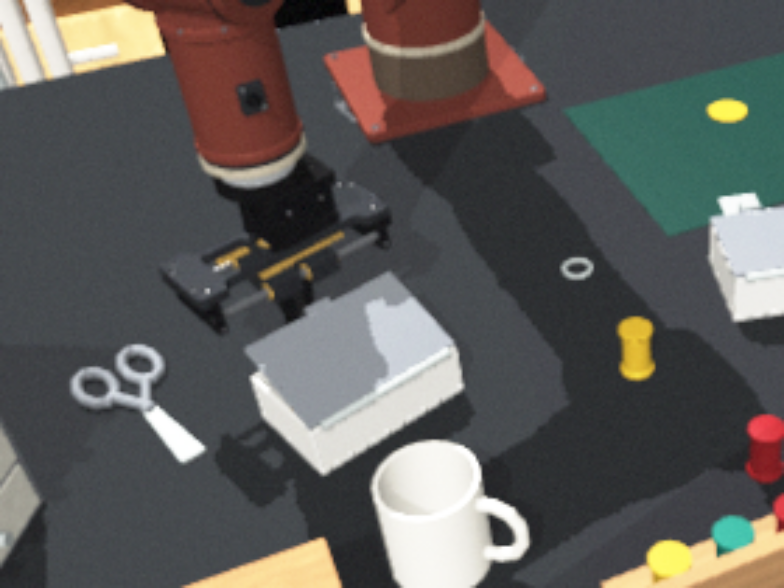

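The lid has sprung up: its front edge, at about (330,305), now stands well above the case. I'll back off the tab and tilt the tool forward.

Request:
{"api": "move_arm", "payload": {"commands": [[[0,0,0.3],[0,0,0],1],[[-0.2,-0.07,0.7],[0,0,0],1],[[-0.6,-0.2,0.7],[0,0,0],1],[[-0.6,-0.2,0.7],[0,0,0],1],[[0,0,0],[0,0,0],1]]}}

```text
t: 4.58
tcp_pos: [419.9, -285.3, 105.6]
tool_rot: [2.039, 0.349, -2.034]
contact_force: [0.6, -1.1, 0.9]
finger_gap: 0.008
```

```bash
python3 - <<'E'
from plant import *
from h import *
s=sense();print(s["tcp_pos"],s["contact_force"],s["qpos"].round(2))
p,d=snapshot("scene");cv2.imwrite("pics/sc4.png",cv2.resize(p[100:310,40:320],None,fx=2.8,fy=2.8))
p,d=snapshot("top");cv2.imwrite("pics/t4.png",cv2.resize(p[150:300,320:520],None,fx=4,fy=4))
W=cloud(d,calibration("top"))
X=np.array([np.cos(.337),np.sin(.337)]);Y=np.array([-X[1],X[0]]);c=np.array([549.4,-237.2])
q=W[190:275,335:435].reshape(-1,3);q=q[q[:,2]>45]
x=(q[:,:2]-c)@X;y=(q[:,:2]-c)@Y
for a in range(-60,60,10):
    k=(x>=a)&(x<a+10)&(abs(y)<70)
    if k.any(): print(a,k.sum(),np.median(q[k,2]).round(1))
# turn axis for forward tilt (fingers tip toward +X): rotate -z toward X
print("axis", np.cross([0,0,-1],[*X,0]))
E
```

```text
[ 419.86924468 -285.27496538  105.61369549] [ 0.63708259 -1.07104838  0.8997374 ] [-0.38  0.2   0.99  1.99 -0.2   1.05 -0.53]
-60 56 57.7
-50 127 52.8
-40 301 95.2
-30 301 90.2
-20 299 85.5
-10 293 81.0
0 290 75.7
10 283 71.0
20 280 66.5
30 272 61.6
40 263 57.1
50 114 55.0
axis [ 0.33065733 -0.94375088  0.        ]
```

View pics/sc4.png

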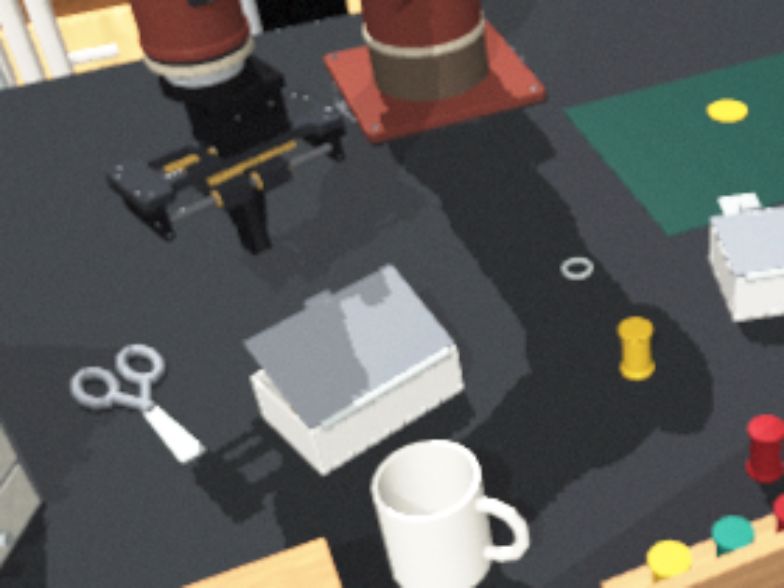

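The lid is at about 25° (rows of depth 57→95 mm), as expected. Next I'll tilt the fingers forward.

Request:
{"api": "move_arm", "payload": {"commands": [[[0,0,0],[0.33,-0.94,0],1],[[0,0,0],[0.33,-0.94,0],1],[[0,0,0],[0.33,-0.94,0],1],[[0,0,0],[0.33,-0.94,0],1],[[0,0,0],[0.33,-0.94,0],1]]}}

```text
t: 5.1
tcp_pos: [422.3, -282.0, 102.6]
tool_rot: [2.536, 0.437, -1.474]
contact_force: [0.6, 1.5, -1.1]
finger_gap: 0.001
```

Request:
{"api": "move_arm", "payload": {"commands": [[[0,0,0],[0.33,-0.94,0],1],[[0,0,0],[0.33,-0.94,0],1],[[0,0,0],[0,0,0],1]]}}

```text
t: 5.35
tcp_pos: [419.5, -280.3, 99.3]
tool_rot: [2.673, 0.467, -1.273]
contact_force: [-1.2, -0.5, -0.8]
finger_gap: 0.004
```

```bash
cat > st.py <<'E'
from plant import *
from h import *
def st():
    s=sense();X=np.array([np.cos(.337),np.sin(.337)]);Y=np.array([-X[1],X[0]]);c=np.array([549.4,-237.2])
    d=s["tcp_pos"][:2]-c;M=R.from_rotvec(s["tool_rot"]).as_matrix()
    a=M[:,0]
    print("t",s["t"],"case x,y,z",(d@X).round(1),(d@Y).round(1),s["tcp_pos"][2].round(1),"axis in case",(a[:2]@X).round(3),(a[:2]@Y).round(3),a[2].round(3),"jaw",M[:,1].round(3),"q",s["qpos"].round(2),"F",s["contact_force"].round(1))
E
python3 -c "from st import *;st()"
```

```text
t 5.35 case x,y,z -136.9 2.3 99.3 axis in case 0.631 0.008 -0.776 jaw [ 0.338 -0.941 -0.004] q [-0.07  0.12  1.09  2.27 -1.03  0.96  0.48] F [-1.2 -0.5 -0.8]
```

Request:
{"api": "move_arm", "payload": {"commands": [[[0.65,0.2,-0.26],[0,0,0],1],[[0.65,0.2,-0.26],[0,0,0],1],[[0.65,0.2,-0.26],[0,0,0],1],[[0,0,0],[0,0,0],1]]}}

```text
t: 5.68
tcp_pos: [482.1, -258.4, 75.6]
tool_rot: [2.664, 0.479, -1.283]
contact_force: [-0.0, 0.9, 0.6]
finger_gap: 0.003
```

```bash
python3 -c "
from st import *
st()
p,d=snapshot('scene');cv2.imwrite('pics/sc5.png',cv2.resize(p[100:310,40:320],None,fx=2.8,fy=2.8))"
```

```text
t 5.6833 case x,y,z -70.5 2.2 75.6 axis in case 0.624 0.015 -0.781 jaw [ 0.345 -0.938 -0.007] q [-0.09  0.25  0.99  2.24 -1.19  0.93  0.49] F [-0.   0.9  0.6]
```

View pics/sc5.png

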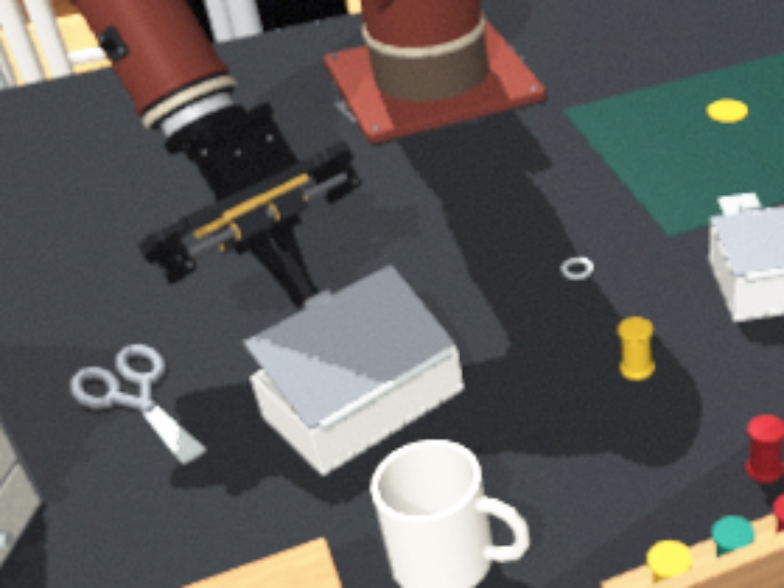

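The fingertip, about (305,300), is at the lid's lip and below it. I'll go in underneath, then lift along the arc.

Request:
{"api": "move_arm", "payload": {"commands": [[[0.4,0.14,0],[0,0,0],1],[[0.4,0.13,0],[0,0,0],1],[[0.1,0.03,0.2],[0,0,0],1],[[0.1,0.03,0.25],[0,0,0],1],[[0,0,0],[0,0,0],1]]}}

```text
t: 6.15
tcp_pos: [511.3, -251.6, 92.7]
tool_rot: [2.669, 0.471, -1.274]
contact_force: [0.8, 0.7, 0.5]
finger_gap: 0.006
```

```bash
python3 -c "
from st import *
st()
p,d=snapshot('scene');cv2.imwrite('pics/sc6.png',cv2.resize(p[100:310,40:320],None,fx=2.8,fy=2.8))"
```

```text
t 6.15 case x,y,z -40.7 -1.0 92.7 axis in case 0.629 0.009 -0.777 jaw [ 0.341 -0.94  -0.003] q [-0.15  0.23  0.99  2.21 -1.18  0.9   0.41] F [0.8 0.7 0.5]
```

View pics/sc6.png

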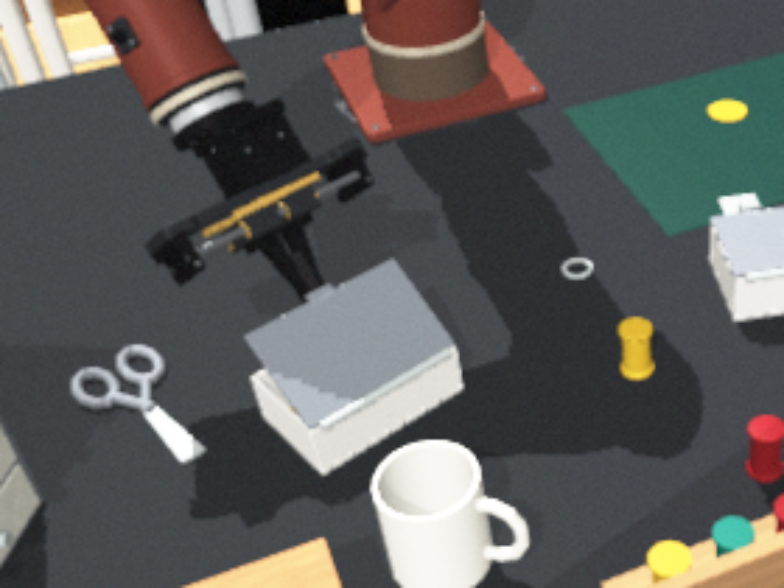

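Request:
{"api": "move_arm", "payload": {"commands": [[[0.18,0.06,0.28],[0,0,0],1],[[0.14,0.05,0.22],[0,0,0],1],[[0.14,0.05,0.21],[0,0,0],1],[[0.2,0.07,0.17],[0,0,0],1],[[0.21,0.07,0.16],[0,0,0],1]]}}

```text
t: 6.62
tcp_pos: [535.9, -242.9, 122.7]
tool_rot: [2.67, 0.47, -1.276]
contact_force: [-0.8, -1.2, 0.5]
finger_gap: 0.002
```

```bash
python3 -c "
from st import *
st()
p,d=snapshot('scene');cv2.imwrite('pics/sc7.png',cv2.resize(p[100:310,40:320],None,fx=2.8,fy=2.8))"
```

```text
t 6.6167 case x,y,z -14.6 -0.9 122.7 axis in case 0.629 0.009 -0.778 jaw [ 0.34  -0.941 -0.004] q [-0.23  0.18  1.01  2.17 -1.09  0.87  0.27] F [-0.8 -1.2  0.5]
```

View pics/sc7.png

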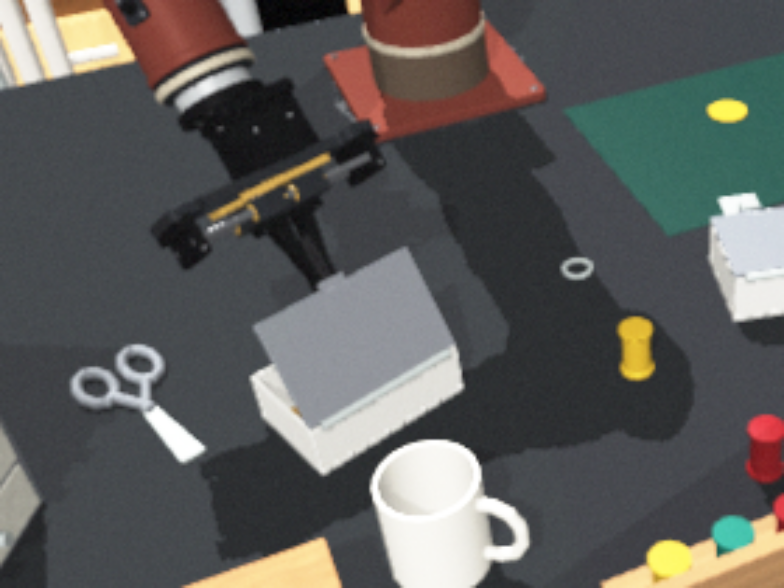

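The lid is rising with the finger behind it, lip at about (330,283). Continuing along the arc.

Request:
{"api": "move_arm", "payload": {"commands": [[[0.27,0.09,0.13],[0,0,0],1],[[0.27,0.09,0.12],[0,0,0],1],[[0.27,0.1,0.06],[0,0,0],1],[[0.27,0.1,0.04],[0,0,0],1],[[0.27,0.1,0],[0,0,0],1]]}}

```text
t: 7.08
tcp_pos: [577.3, -228.1, 133.2]
tool_rot: [2.669, 0.471, -1.275]
contact_force: [-0.2, 0.3, -0.1]
finger_gap: 0.006
```

```bash
python3 -c "
from st import *
st()
p,d=snapshot('scene');cv2.imwrite('pics/sc8.png',cv2.resize(p[100:310,40:320],None,fx=2.8,fy=2.8))"
```

```text
t 7.0833 case x,y,z 29.4 -0.6 133.2 axis in case 0.629 0.009 -0.777 jaw [ 0.341 -0.94  -0.003] q [-0.27  0.21  0.98  2.11 -1.11  0.86  0.2 ] F [-0.2  0.3 -0.1]
```

View pics/sc8.png

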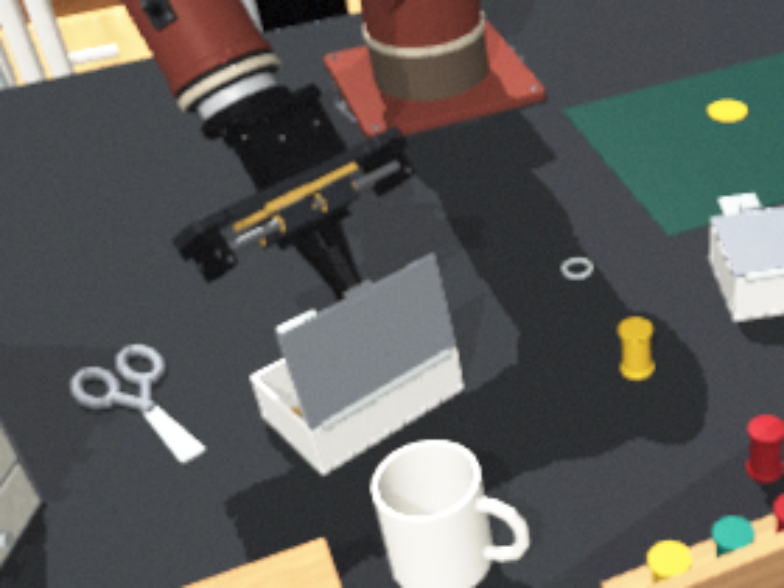

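The lid is almost upright. I'll push it past centre.

Request:
{"api": "move_arm", "payload": {"commands": [[[0.23,0.08,0],[0,0,0],1],[[0.23,0.08,0],[0,0,0],1],[[0.23,0.08,-0.03],[0,0,0],1],[[0.22,0.08,-0.03],[0,0,0],1],[[0.1,0.03,0],[0,0,0],1]]}}

```text
t: 7.55
tcp_pos: [607.4, -217.2, 130.8]
tool_rot: [2.669, 0.472, -1.276]
contact_force: [0.5, 0.3, 0.4]
finger_gap: 0.007
```

```bash
python3 -c "
from st import *
st()
p,d=snapshot('scene');cv2.imwrite('pics/sc9.png',cv2.resize(p[100:310,40:320],None,fx=2.8,fy=2.8))"
```

```text
t 7.55 case x,y,z 61.4 -0.3 130.8 axis in case 0.628 0.01 -0.778 jaw [ 0.342 -0.94  -0.004] q [-0.28  0.26  0.95  2.08 -1.15  0.85  0.18] F [0.5 0.3 0.4]
```

View pics/sc9.png

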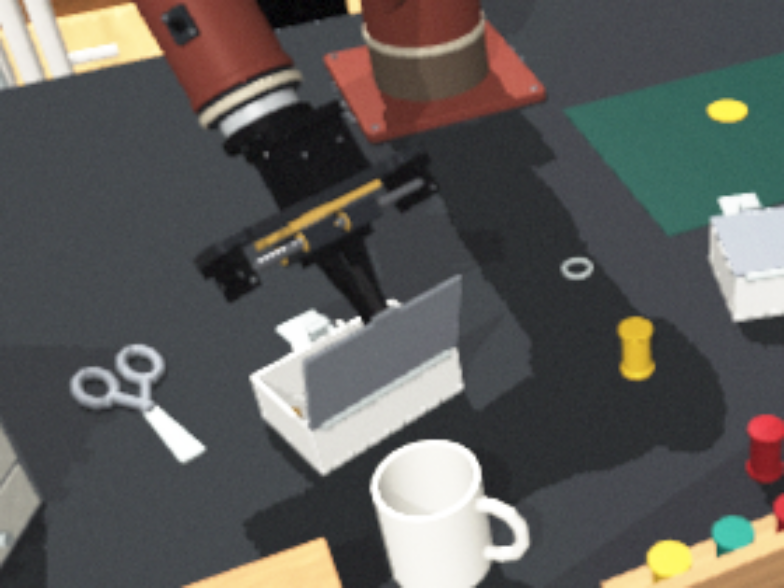

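Request:
{"api": "move_arm", "payload": {"commands": [[[0.15,0.05,0],[0,0,0],1],[[0.1,0.03,0],[0,0,0],1],[[0,0,0],[0,0,0],1]]}}

```text
t: 7.85
tcp_pos: [614.5, -215.3, 131.3]
tool_rot: [2.669, 0.471, -1.275]
contact_force: [0.6, 0.8, -0.5]
finger_gap: 0.008
```

Request:
{"api": "move_arm", "payload": {"commands": [[[-0.3,-0.1,0.1],[0,0,0],1],[[-0.6,-0.2,0.2],[0,0,0],1],[[-0.8,-0.28,0.3],[0,0,0],1],[[-0.8,-0.28,0.3],[0,0,0],1],[[-0.8,-0.28,0.3],[0,0,0],1]]}}

```text
t: 8.27
tcp_pos: [512.9, -250.6, 167.0]
tool_rot: [2.67, 0.47, -1.277]
contact_force: [-1.2, 0.2, 0.1]
finger_gap: 0.001
```

Request:
{"api": "move_arm", "payload": {"commands": [[[-0.8,-0.28,0.3],[0,0,0],1],[[-0.8,-0.28,0.3],[-0.33,0.94,0],1],[[-0.5,-0.18,0.3],[-0.33,0.94,0],1],[[0,0,0.5],[-0.33,0.94,0],1],[[0,0,0],[0,0,0],1]]}}

```text
t: 8.68
tcp_pos: [460.6, -268.8, 211.1]
tool_rot: [2.429, 0.433, -1.623]
contact_force: [2.0, 0.1, 1.8]
finger_gap: 0.01
```

```bash
python3 -c "
from st import *
st()
p,d=snapshot('scene');cv2.imwrite('pics/sc10.png',p)
W=cloud(d,calibration('scene'))
p,d=snapshot('top');cv2.imwrite('pics/t10.png',p)
T=cloud(d,calibration('top'))
X=np.array([np.cos(.337),np.sin(.337)]);Y=np.array([-X[1],X[0]]);c=np.array([549.4,-237.2])
for A in (W,T):
  q=A.reshape(-1,3);x=(q[:,:2]-c)@X;y=(q[:,:2]-c)@Y
  k=(abs(y)<60)&(x>40)&(x<120)&(q[:,2]>62)&(q[:,2]<165);print(k.sum())
  if k.sum()>20:
    s=np.polyfit(q[k,2],x[k],1);print('lid angle',np.pi/2+np.arctan(s[0]),'zmax',q[k,2].max(),'xmax',x[k].max())
"
```

```text
t 8.6833 case x,y,z -94.2 -0.5 211.1 axis in case 0.383 0.01 -0.924 jaw [ 0.342 -0.94  -0.006] q [-0.23 -0.11  0.87  2.   -0.29  1.02 -0.45] F [2.  0.1 1.8]
895
lid angle 1.9383558480220546 zmax 151.30638080215886 xmax 89.39417571871816
917
lid angle 1.9647895516848086 zmax 151.9302069275933 xmax 88.47361992122961
```

View pics/sc10.png

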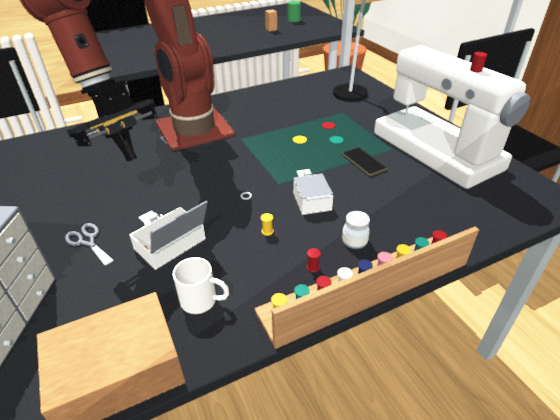

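View pics/t10.png

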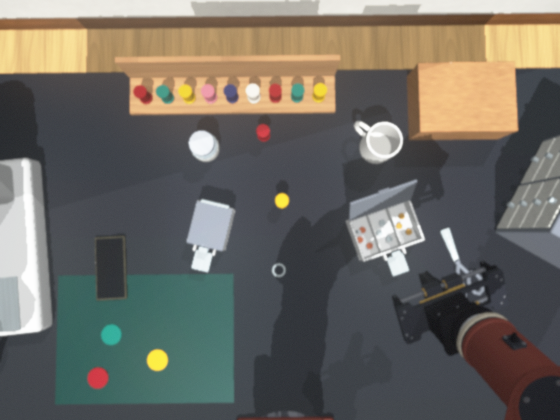

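The lid measures 1.94–1.96 rad, which is on its stop. In the scene picture the open lid is at about (180,228). The narrow case at (313,187) is shut, and the loose things are where they were. I'll let the arm settle and then hand in.

Request:
{"api": "move_arm", "payload": {"commands": [[[0,0,0],[0,0,0],1],[[0,0,0],[0,0,0],1],[[0,0,0],[0,0,0],1],[[0,0,0],[0,0,0],1]]}}

```text
t: 9.12
tcp_pos: [457.5, -268.2, 205.6]
tool_rot: [2.432, 0.437, -1.627]
contact_force: [0.4, -0.2, -0.2]
finger_gap: 0.005
```

```bash
python3 -c "
from st import *
st()
print(close_job())"
```

```text
t 9.1167 case x,y,z -97.0 1.1 205.6 axis in case 0.383 0.015 -0.923 jaw [ 0.341 -0.94  -0.012] q [-0.23 -0.11  0.88  2.01 -0.3   1.01 -0.44] F [ 0.4 -0.2 -0.2]
the job is handed in; nothing more can be done
None
```

The wide case's lid is fully open and stays there by itself, and I handed the job in at 9.1 s. I pressed its release tab with the closed fingers (about 9 N) and the lid sprang up to about 25°. Then I pushed it past upright from underneath with the fingers tilted forward, and moved clear.

With the arm clear, before handing in:
- **Lid angle:** it measured 1.94 rad in the scene camera and 1.96 rad in the top camera. Its stop is at 1.95, so it is fully open.
- **Narrow case and loose things:** by eye, the narrow case is still shut and the other things are where they were. The scissors were partly hidden by the gripper in the top view, but look unmoved in the scene view.
- **Contact:** the force reading was near zero, with the fingertips about 205 mm above the table and about 145 mm in front of the hinge.

No check failed or disagreed.

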